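Prop open the board-drying chest

TASK

Prop the plywood chest's lid open so that the freshly coated circuit boards inside can air. Take hold of the long square prop rod that hangs from the lid's front edge, raise the lid with it, swing the rod's foot back over the front rail and lower it into the square holding hole, so that the lid rests on the rod by itself. Set it down; do not let the lid fall.

Things in the scene. Friction and masses are not known exactly. Their poses are not given: they have to be found in the camera images.
- chest: Fixed plywood chest 200 mm deep (x), 320 wide (y), 170 high; hardwood rail along the top of its front (-x) face, from x = -130 to -85 mm, flush with the top, left bare by the flat lid. Origin: centre of underside, on the table; x towards its back, z up. Not concerned: the small closed box beside it and the short flat steel hasp (75 mm) on the lid's front at y = -85 mm
- lid (a joint): lid angle in rad: 0 shut, grows as its front rises, stop at 1.2. Hinge line: along the chest's y, at x = +100, z = 175 mm in its frame. Lid and rod weigh about 0.5 kg; the hinge is free: let go, the lid falls shut. With the rod standing in the hole it reads about 0.55
- prop: prop rod: straight aluminium bar, 12 (x) by 14 (y) mm, hanging plumb 30 mm before the rail from a pin in a steel fork of the lid, 25 mm wide. Origin: the end of its 14 mm rubber foot; z up along the rod, y along the pin and the hinge. The pin, 160 mm up the rod, is 265 mm from the hinge line, level with it when shut; the rod swings freely on it. Grip its y faces 40 mm below the pin
- hole (a point): centre of the mouth of the square holding hole in the rail's top, straight behind the rod: 30 (x) by 34 (y) mm, 16 mm deep, black floor, walls before and behind it 7.5 mm thick. In the chest's frame x = -107.5, y = +60, z = 170 mm; axes as the chest's

How it is judged:
On the way:
1. the lid is raised well clear (more than 0.4 rad) (value of joint lid above 0.4 rad), for 0.2 s.
At the end, for the whole second after the job is handed in: The rod's foot stands in the holding hole (its end at least 6 mm below the rail's top and within 18 mm of the hole's centre), the lid rests on it at 0.48 to 0.62 rad, still, and the rod has been let go (value of joint lid between 0.48 and 0.62 rad and z of prop in the frame of hole below -0.006 m and horizontal distance between prop and hole below 0.018 m and velocity of joint lid between -0.05 and 0.05 rad/s); the robot touches nothing.
It fails at once if the lid is let fall (closing faster than 3.5 rad/s) (velocity of joint lid below -3.5 rad/s).
It also fails if it takes over 40 s, if anything falls off the work surface, if the arm or the gripper's body presses on something with over 40 N, if the wrist force passes 120 N, or if a joint passes its speed limit or range.

ROBOT

A 6-joint arm with a two-finger parallel gripper is mounted at the origin on the work surface. World frame = base frame: x ahead of the robot, y to its left, z up, the work surface at z = 0. Lengths are in m, angles in rad, forces in N, time in s.
With the tool pointing down it reaches from about 0.3 to 0.775 m from the base axis. Payload 14.6 kg.
Tool frame: the origin (TCP) lies at the very end of the fingers, on their centre line; the grasp point (between the pads) lies 19 mm behind it; z points along the fingers, y is the line along which they close (so a half turn about z gives the same grasp; the last joint's range is limited). The gripper opens to 94 mm and grips with 3 to 60 N. Pads are 16 mm wide; open, the fingers measure 119 mm over their backs; the gripper's body (75 mm by 177 mm) begins 78 mm behind the grasp point.
Start: joints at [1.131, 0.3, 1.521, -0, 1.321, -0.067], TCP at [0.2, 0.512, 0.182] pointing down, gripper open.
Joint ranges: [-3.03, 3.03], [-0.79, 2.21], [0.23, 2.52], [-1.04, 4.18], [0, 3.07], [-2.55, 2.55]. Speed limits (rad/s): [2.22, 2.22, 2.57, 3.14, 3.14, 3.14].

INTERFACE

Orientations are given as [roll, pitch, yaw] about the fixed x, y, z axes, in that order (R = Rz(yaw) Ry(pitch) Rx(roll)).
In Python, from station import ctrl gives the robot as it stands.
- The arm moves only by the tool move_arm, never from a script. Its argument "increments" is a list of rows, each a list of 7 numbers: the opening, from 0 (shut) to 1 (fully open), then the shift along the tool's x, y, z in units of 50 mm (1.0 is 50 mm), then the turn, a rotation vector about the tool's x, y, z in rad. In form: [[claw, tx, ty, tz, rx, ry, rz], ...]. A call has 1 to 20 rows; each row shifts and turns the commanded pose from where the row before left it, along the tool's axes as they then stand; what a row does not reach is not made up. A row lasts 1/10 s, in which the tool goes at most 50 mm and 8.59 degrees, less where a joint would pass 70% of its speed; a pose out of reach is approached as far as the arm can. A call is refused whole if a number of a shift passes 1 or a number of a turn 0.15, either way. A call with a gripper value outside its range is refused whole. The fingers move at their own pace and stop on an object; "force" is the grip in N (left out, the last holds). Time passes only in rows, so rows that do not move let the fingers close. It gives the time, the measured TCP pose, the force, the opening and the grip force at its end, in the units of the state.
- ctrl.get_obs(): the state, without advancing time (a new reading comes with each control period).
- ctrl.camera(name): name is "scene" or "side" or "wrist"; returns a dict with "color" (384x512x3 uint8, blue, green, red), "K" (3x3 intrinsics, pixels), "pose" (4x4, takes a point from camera to world coordinates); the wrist camera has in their place "tool_from_camera" (4x4, takes a point from camera to tool coordinates, whose origin is the TCP and whose axes are the flange's). Camera axes: x right, y down, z forward; pixel columns grow to the right and rows downward; lengths in m; the calibration is good to about 2 mm. The wrist camera is an equidistant fisheye: a pixel r from the principal point sees the ray r / f radians off the axis. A picture is of the moment at which its call begins: read the wrist's pose just before it. There is no depth.
- ctrl.hand_in(): hands the job in; it is judged then, once.
Trained networks look in a picture, given as the dict that the camera call returned (one of the last four; its "shot" number tells which), for a name from the list of things; names that differ only in an ending like _2 or _b are one class to them, and where a whole thing is asked for, a point or a joint stands for the part that bears it (a point fixed in the world has none). Each returns a list of dicts, best first, with "conf" (0 to 1); they miss things now and then, are a little off and sometimes report something else, mostly with a low value. They report only what shows in the picture. A call takes as long as a camera call.
- ctrl.cut_out(name, picture): "mask" (384x512 bool, what is visible of it) and "centre" ([row, column] in pixels, amid what is visible of it).
The state is a dict: "time_s": time; "qpos": joint angles; "joint_vel": joint speeds; "tau": joint torques, N m; "ee_pos": TCP position; "eef_rot": TCP orientation; "force": force on the tool from outside, world axes, zero at the start; "moment": the same for the moment, N m; "grip_width": finger opening in m; "grip_force": force on a finger pad.
Only numpy, scipy, OpenCV 4.12 (cv2) and the standard library are available. Lean on these libraries where they do the work, as an engineer would, in place of code of your own. Each camera call takes 0.05 s, during which the arm holds its last target. There are 200 camera calls.

## Working session

There is one attempt and no reset: what is moved stays moved. The work goes in short steps, Python scripts to look and compute and a tool call to move; the robot and the scene stay as the last step left them, time stands still between calls to the robot, and variables do not carry over. Pictures are saved under pics/ and viewed, at most 10 in all, crops included, and the job is handed in when it is done.

Besides the shell and the picture viewer there is one more tool, called after "Emit:" as name([rows], argument=value, ...), one row to a line, values as JSON. move_arm: Moves the arm, as the interface text tells. Its arguments: {"type":"object","properties":{"increments":{"type":"array","items":{"type":"array","items":{"type":"number"}}},"force":{"type":"number"}},"required":["increments"]}

```bash
mkdir -p pics; ls
cat > h.py <<'E'
import numpy as np, cv2
from scipy.spatial.transform import Rotation as R
from station import ctrl
def look(n):
    o=ctrl.get_obs(); p=ctrl.camera(n)
    if n=="wrist":
        T=np.eye(4);T[:3,:3]=R.from_euler('xyz',o["eef_rot"]).as_matrix();T[:3,3]=o["ee_pos"]
        p["pose"]=T@p["tool_from_camera"]; p["fish"]=1
    return p
def ray(p,uv):
    K=p["K"];x=(uv[0]-K[0,2])/K[0,0];y=(uv[1]-K[1,2])/K[1,1]
    if p.get("fish"):
        t=np.hypot(x,y);s=np.sinc(t/np.pi);d=np.array([x*s,y*s,np.cos(t)])
    else: d=np.array([x,y,1.])
    d=p["pose"][:3,:3]@d
    return p["pose"][:3,3],d/np.linalg.norm(d)
def proj(p,X):
    K=p["K"];c=p["pose"][:3,:3].T@(np.asarray(X)-p["pose"][:3,3])
    if p.get("fish"):
        r=np.hypot(c[0],c[1]);t=np.arctan2(r,c[2]);x,y=c[:2]/r*t
    else: x,y=c[:2]/c[2]
    return np.array([K[0,0]*x+K[0,2],K[1,1]*y+K[1,2]])
def tri(l):
    A=np.zeros((3,3));b=np.zeros(3);L=[]
    for p,uv in l:
        c,d=ray(p,uv);M=np.eye(3)-np.outer(d,d);A+=M;b+=M@c;L.append((c,d))
    X=np.linalg.solve(A,b);return X,[np.linalg.norm(np.cross(X-c,d)) for c,d in L]
def atz(p,uv,z):
    c,d=ray(p,uv);return c+d*(z-c[2])/d[2]
E
python3 - <<'E'
from h import *
o=ctrl.get_obs();print(o)
ps={}
for n in ["scene","side","wrist"]:
    p=look(n);cv2.imwrite(f"pics/{n}0.png",p["color"]);ps[n]=p;print(n,p["pose"].round(3).tolist(),p["K"].tolist())
    for t in ["prop","hole","chest","lid"]:
        for r in ctrl.cut_out(t,p)[:2]:
            m=r["mask"];y,x=np.nonzero(m);print(n,t,round(r["conf"],2),np.round(r["centre"]),x.min(),x.max(),y.min(),y.max(),m.sum())
a=np.hstack([ps["scene"]["color"],ps["side"]["color"]]);
cv2.imwrite("pics/a.png",cv2.resize(a,(800,300)))
E
```

```text
pics
{'time_s': 0.0, 'qpos': array([ 1.13138414e+00,  3.00486844e-01,  1.52159458e+00, -1.73608896e-05,
        1.32070584e+00, -6.65893850e-02]), 'joint_vel': array([-0.00059898, -0.00054296, -0.00045733, -0.0012456 ,  0.0008123 ,
       -0.00218427]), 'tau': array([ 1.69344908e-04, -5.31822038e+01, -3.52738917e+01,  7.08097452e-02,
        2.45916046e-02, -9.64189940e-05]), 'ee_pos': array([0.2002094 , 0.51194417, 0.180972  ]), 'eef_rot': array([-3.14039957e+00, -6.27111491e-05,  2.76877412e+00]), 'force': array([-0.07169878, -0.21266763,  0.60733129]), 'moment': array([ 0.00819358, -0.01639078,  0.00840574]), 'grip_force': 0.0, 'grip_width': 0.09416380762567977}
scene [[0.881, -0.444, 0.16, 0.529], [-0.472, -0.834, 0.285, -0.135], [0.007, -0.327, -0.945, 0.774], [0.0, 0.0, 0.0, 1.0]] [[424.08311833822904, 0.0, 252.98877229144327], [0.0, 424.08311833822904, 195.55386780025194], [0.0, 0.0, 1.0]]
scene prop 0.59 [271. 211.] 202 219 259 284 222
scene hole 0.9 [276. 325.] 201 451 148 383 37679
scene chest 0.79 [275. 326.] 201 451 148 383 38097
scene lid 0.86 [277. 339.] 201 451 149 383 31607
side [[-0.877, -0.32, 0.359, 0.382], [-0.481, 0.578, -0.659, 0.497], [0.003, -0.751, -0.661, 0.573], [0.0, 0.0, 0.0, 1.0]] [[411.88922450652353, 0.0, 256.1074335676599], [0.0, 411.88922450652353, 193.03853168048437], [0.0, 0.0, 1.0]]
side prop 0.91 [196. 326.] 319 337 159 233 619
side hole 0.78 [154. 269.] 169 373 68 253 23791
side chest 0.65 [151. 268.] 170 373 69 253 23885
side lid 0.94 [124. 271.] 170 362 69 234 11417
wrist [[0.365, 0.894, 0.261, 0.124], [0.931, -0.35, -0.103, 0.542], [-0.001, 0.28, -0.96, 0.384], [0.0, 0.0, 0.0, 1.0]] [[297.3186396354542, 0.0, 254.19618992483126], [0.0, 297.3186396354542, 192.207464691962], [0.0, 0.0, 1.0]]
```

View pics/side0.png

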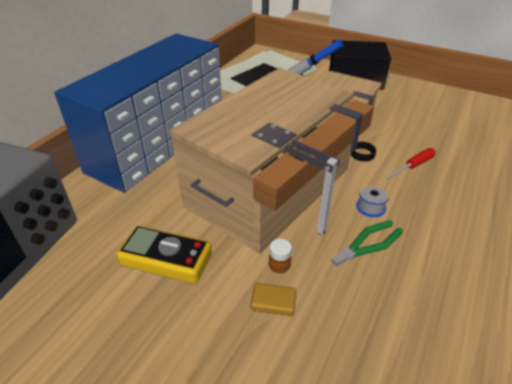

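View pics/scene0.png

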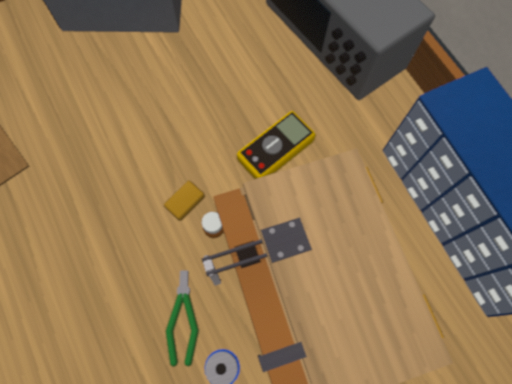

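The side view shows the rod hanging from about (333,160) to its foot at (322,233). In the scene view the rod head is at (208,266), the dark hole lies under the fork near (247,255), and the rail's end corners are at (215,194) and (240,189). I'll enlarge both for a pose fit.

Run:
```python
import cv2,numpy as np
a=cv2.imread("pics/scene0.png")[180:310,190:320];b=cv2.imread("pics/side0.png")[90:240,245:385]
a=cv2.resize(a,(390,600) if 0 else (400,400),interpolation=cv2.INTER_CUBIC);b=cv2.resize(b,(400,429),interpolation=cv2.INTER_CUBIC)
c=np.zeros((429,800,3),np.uint8);c[:400,:400]=a;c[:429,400:]=b;cv2.imwrite("pics/crop1.png",c)
```

```text
(no output)
```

View pics/crop1.png

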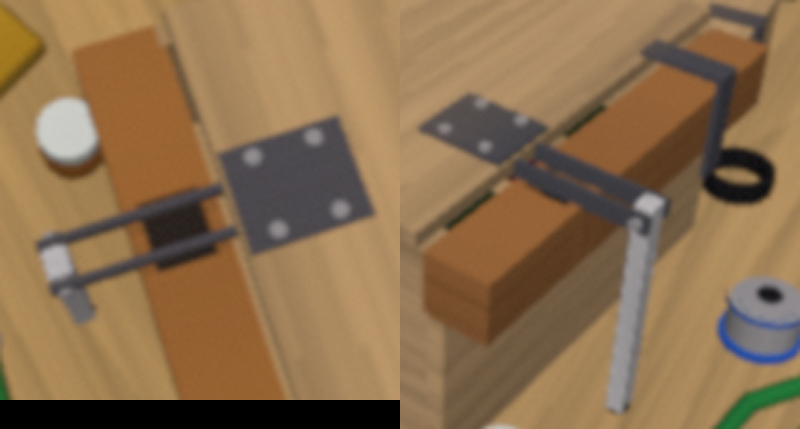

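The scene crop (left) shows the hole's corners and the rod head; the side crop (right) shows the rail's end corners, the rod head and the foot.

Run:
```python
from h import *
from scipy.optimize import least_squares
S=look("scene");D=look("side")
print("railFL",tri([(S,(214,196.2)),(D,(276.5,190.5))]));print("railRL",tri([(S,(240.4,188.8)),(D,(253.8,178.2))]))
print("rodtop",tri([(S,(208.5,265.1)),(D,(331.5,162.5))]));print("foot",tri([(S,(216.6,282.5)),(D,(321.3,231))]))
print("hole@.17",atz(S,(247.8,254.4),.17))
obs=[(S,(214,196.2),(-.13,.16,.17)),(D,(276.5,190.5),(-.13,.16,.17)),(S,(240.4,188.8),(-.085,.16,.17)),(D,(253.8,178.2),(-.085,.16,.17)),(D,(373.5,104.7),(-.13,-.16,.17)),(S,(247.8,254.4),(-.1075,.06,.17)),(D,(321.3,231.5),(-.165,.06,.015)),(S,(216.6,282.5),(-.165,.06,.015))]
def T(v,X):
    c,s=np.cos(v[2]),np.sin(v[2]);return np.array([v[0]+c*X[0]-s*X[1],v[1]+s*X[0]+c*X[1],X[2]])
f=lambda v:np.concatenate([proj(p,T(v,X))-uv for p,uv,X in obs])
r=least_squares(f,[.6,-.1,0],loss="soft_l1");print(r.x,f(r.x).round(1).reshape(-1,2).tolist())
v=r.x
for n,X in dict(pin=(-.165,.06,.175),grip=(-.165,.06,.135),hole=(-.1075,.06,.17),foot=(-.165,.06,.015)).items(): print(n,T(v,X).round(4))
```

```text
railFL (array([0.5783353 , 0.07413765, 0.16832176]), [np.float64(0.0003578560835699884), np.float64(0.00035785608356982915)])
railRL (array([0.62017619, 0.06611341, 0.16925718]), [np.float64(0.0009949188223392065), np.float64(0.0009949188223389019)])
rodtop (array([ 0.52612909, -0.01725484,  0.17910671]), [np.float64(0.0007749917167934717), np.float64(0.0007749917167935511)])
foot (array([ 0.52512539, -0.0197295 ,  0.01999386]), [np.float64(0.0016505435073360722), np.float64(0.0016505435073358543)])
hole@.17 [ 0.58195452 -0.02843344  0.17      ]
[ 0.6788304  -0.10525408 -0.1627659 ] [[-1.2, 0.6], [1.1, -0.7], [0.8, -1.0], [0.1, -0.2], [0.0, 0.9], [0.4, -0.1], [0.2, 1.6], [1.1, -0.6]]
pin [ 0.5257 -0.0193  0.175 ]
grip [ 0.5257 -0.0193  0.135 ]
hole [ 0.5825 -0.0286  0.17  ]
foot [ 0.5257 -0.0193  0.015 ]
```

```bash
cat >> h.py <<'E'
V=np.array([.6788,-.1053,-.1628])
RC=R.from_euler('z',V[2])
def cw(X): return RC.apply(X)+np.array([V[0],V[1],0])
def tool(dn):  # orientation with z dn rad below chest +x, y = chest y
    s,c=np.sin(dn),np.cos(dn)
    return RC*R.from_matrix(np.array([[-s,0,c],[0,1,0],[-c,0,-s]]))
def rows(claw,way,p=None,q=None):
    """way: list of (TCP world, Rotation, n)"""
    o=ctrl.get_obs()
    p=np.array(o["ee_pos"]) if p is None else p; q=R.from_euler('xyz',o["eef_rot"]) if q is None else q
    out=[]
    for P,Q,n in way:
        for k in range(n,0,-1):
            t=np.round(q.inv().apply((P-p)/k)/.05,2); w=np.round((q.inv()*Q).as_rotvec()/k,3)
            p=p+q.apply(t*.05); q=q*R.from_rotvec(w)
            out.append([claw,*t.tolist(),*w.tolist()])
    print("["+",".join("["+",".join(f"{x:g}" for x in r)+"]" for r in out)+"]"); print("end",p.round(4),q.as_euler('xyz').round(3),"maxshift",np.abs(np.array(out)[:,1:4]).max())
    return p,q
def grasp(pinx,y,pinz,phi,dn,d=.04): # rod tilted phi (foot forward), TCP for grasp d below pin
    g=np.array([pinx-d*np.sin(phi),y,pinz-d*np.cos(phi)]);a=dn+phi
    return cw(g+.019*np.array([np.cos(a),0,-np.sin(a)])),tool(a)
E
python3 - <<'E'
from h import *
dn=.785
P,Q=grasp(-.165,.06,.175,0,dn)
pre=P-.11*Q.as_matrix()[:,2]
mid=np.array([.33,.25,.28])
print(P,pre)
rows(1,[(mid,R.from_euler('xyz',[-3.14,0,2.93]),9),(pre,Q,11)])
E
```

```text
[ 0.53896931 -0.0215283   0.12157032] [ 0.46218549 -0.00891628  0.19932109]
[[1,-0.48,-0.44,-0.22,0,-0,-0.018],[1,-0.47,-0.45,-0.22,0,-0,-0.018],[1,-0.47,-0.45,-0.22,0,-0,-0.018],[1,-0.46,-0.46,-0.22,0,-0,-0.018],[1,-0.45,-0.47,-0.22,0,-0,-0.018],[1,-0.44,-0.48,-0.22,0,-0,-0.018],[1,-0.43,-0.49,-0.22,0.001,-0,-0.018],[1,-0.42,-0.49,-0.21,0,-0,-0.018],[1,-0.41,-0.51,-0.22,0.001,-0,-0.017],[1,-0.33,-0.41,0.15,-0.002,-0.071,-0.004],[1,-0.32,-0.41,0.17,-0.002,-0.071,-0.004],[1,-0.31,-0.41,0.19,-0.002,-0.072,-0.004],[1,-0.29,-0.41,0.21,-0.002,-0.071,-0.004],[1,-0.27,-0.42,0.23,-0.002,-0.072,-0.004],[1,-0.25,-0.42,0.25,-0.002,-0.071,-0.004],[1,-0.23,-0.42,0.27,-0.002,-0.072,-0.004],[1,-0.21,-0.42,0.28,-0.002,-0.071,-0.004],[1,-0.19,-0.42,0.3,-0.002,-0.072,-0.005],[1,-0.17,-0.42,0.31,-0.002,-0.071,-0.004],[1,-0.15,-0.42,0.31,-0.002,-0.072,-0.005]]
end [ 0.4621 -0.0087  0.1993] [3.141 0.786 2.979] maxshift 0.51
```

Emit:
move_arm([
  [1, -0.48, -0.44, -0.22, 0, 0, -0.018],
  [1, -0.47, -0.45, -0.22, 0, 0, -0.018],
  [1, -0.47, -0.45, -0.22, 0, 0, -0.018],
  [1, -0.46, -0.46, -0.22, 0, 0, -0.018],
  [1, -0.45, -0.47, -0.22, 0, 0, -0.018],
  [1, -0.44, -0.48, -0.22, 0, 0, -0.018],
  [1, -0.43, -0.49, -0.22, 0.001, 0, -0.018],
  [1, -0.42, -0.49, -0.21, 0, 0, -0.018],
  [1, -0.41, -0.51, -0.22, 0.001, 0, -0.017],
  [1, -0.33, -0.41, 0.15, -0.002, -0.071, -0.004],
  [1, -0.32, -0.41, 0.17, -0.002, -0.071, -0.004],
  [1, -0.31, -0.41, 0.19, -0.002, -0.072, -0.004],
  [1, -0.29, -0.41, 0.21, -0.002, -0.071, -0.004],
  [1, -0.27, -0.42, 0.23, -0.002, -0.072, -0.004],
  [1, -0.25, -0.42, 0.25, -0.002, -0.071, -0.004],
  [1, -0.23, -0.42, 0.27, -0.002, -0.072, -0.004],
  [1, -0.21, -0.42, 0.28, -0.002, -0.071, -0.004],
  [1, -0.19, -0.42, 0.3, -0.002, -0.072, -0.005],
  [1, -0.17, -0.42, 0.31, -0.002, -0.071, -0.004],
  [1, -0.15, -0.42, 0.31, -0.002, -0.072, -0.005],
], force=40)

```text
time_s: 2.85
ee_pos: [0.4624, -0.0097, 0.1997]
eef_rot: [-3.141, 0.79, 2.979]
force: [1.2, 0.7, -0.2]
grip_width: 0.0939
grip_force: 0.0
```

Run:
```python
from h import *
print(ctrl.get_obs()["qpos"].round(3))
p=look("wrist");im=p["color"].copy()
for n,X in dict(pin=(-.165,.06,.175),grip=(-.165,.06,.135),foot=(-.165,.06,.015),hole=(-.1075,.06,.17),c1=(-.13,.16,.17),c2=(-.085,.16,.17)).items():
    u=proj(p,cw(X));print(n,u.round(1));cv2.circle(im,tuple(int(i) for i in u.round()),2,(0,0,255),1)
for r in ctrl.cut_out("prop",p)[:1]:
    y,x=np.nonzero(r["mask"]);print(r["conf"],r["centre"],x.min(),x.max(),y.min(),y.max())
cv2.imwrite("pics/w1.png",cv2.resize(im,(768,576)))
```

```text
[-0.048 -0.337  2.315 -0.218  0.385 -1.288]
pin [254.8 224.5]
grip [254.8 188.3]
foot [254.8 104.9]
hole [254.7 239.3]
c1 [344.4 231.3]
c2 [334.7 244.2]
0.74 [171.4, 255.7] 250 264 103 232
```

View pics/w1.png

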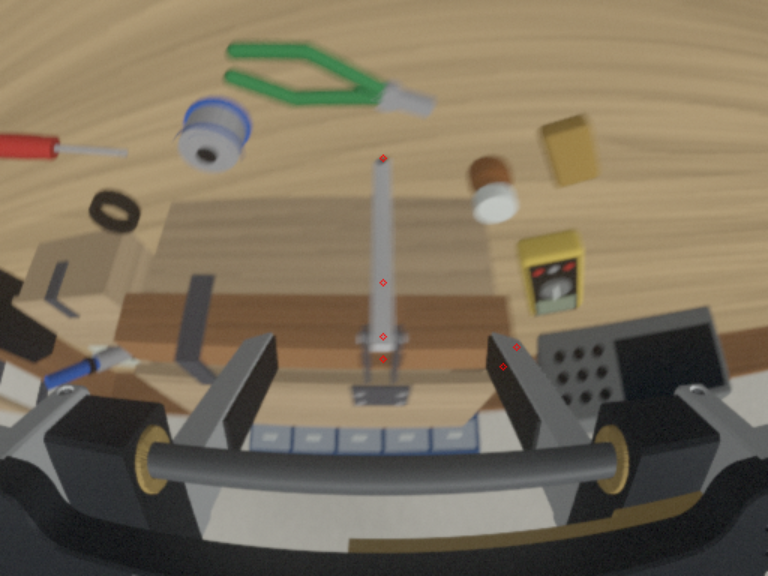

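The projected pin, grip, foot and rail points lie right on the rod and rail in the picture (rod from (383,345) to (383,158)), so the estimate holds. Next, the approach.

Run:
```python
from h import *
P,Q=grasp(-.165,.06,.175,0,.785)
rows(1,[(P,Q,7)])
```

```text
[[1,-0,0.01,0.31,-0,-0,-0],[1,-0.01,0.01,0.31,-0,-0,-0],[1,-0,0,0.31,-0,-0,-0],[1,-0.01,0.01,0.31,-0.001,-0,-0],[1,-0,0,0.31,-0,-0,-0],[1,-0.01,0,0.32,-0.001,-0,-0.001],[1,-0,0.01,0.31,-0,-0,-0]]
end [ 0.5387 -0.0215  0.1216] [3.141 0.785 2.978] maxshift 0.32
```

Emit:
move_arm([
  [1, 0, 0, 0.31, 0, 0, 0],
  [1, 0, 0, 0.31, 0, 0, 0],
  [1, 0, 0, 0.31, 0, 0, 0],
  [1, 0, 0, 0.31, 0, 0, 0],
  [1, 0, 0, 0.31, 0, 0, 0],
  [1, 0, 0, 0.31, 0, 0, 0],
  [1, 0, 0, 0.31, 0, 0, 0],
  [1, 0, 0, 0, 0, 0, 0],
])

```text
time_s: 3.75
ee_pos: [0.5383, -0.0207, 0.1218]
eef_rot: [-3.141, 0.784, 2.979]
force: [-0.1, 0.0, 0.4]
grip_width: 0.0938
grip_force: 0.0
```

Run:
```python
from h import *
o=ctrl.get_obs();print(o["qpos"].round(3),o["ee_pos"])
# fit planar model on 3 poses to predict reach
```

```text
[-0.071  0.025  2.231 -0.558  0.122 -0.951] [ 0.5382562  -0.02069869  0.12179502]
```

Emit:
move_arm([
  [0, 0, 0, 0, 0, 0, 0],
  [0, 0, 0, 0, 0, 0, 0],
  [0, 0, 0, 0, 0, 0, 0],
  [0, 0, 0, 0, 0, 0, 0],
  [0, 0, 0, 0, 0, 0, 0],
  [0, 0, 0, 0, 0, 0, 0],
  [0, 0, 0, 0, 0, 0, 0],
  [0, 0, 0, 0, 0, 0, 0],
  [0, 0, 0, 0, 0, 0, 0],
  [0, 0, 0, 0, 0, 0, 0],
], force=40)

```text
time_s: 4.75
ee_pos: [0.5379, -0.0211, 0.1226]
eef_rot: [3.141, 0.786, 2.979]
force: [-0.6, 1.0, -0.4]
grip_width: 0.0175
grip_force: 0.0
```

Run:
```python
from h import *
o=ctrl.get_obs()
# actual grasp offset vs ideal
P,Q=grasp(-.165,.06,.175,0,.785); off=RC.inv().apply(o["ee_pos"]-P); print("off(chest)",off, o["qpos"].round(3))
pin=lambda th:(.1-.265*np.cos(th),.175+.265*np.sin(th))
def way(th0,th1,f0,f1,n):
    w=[]
    for k in range(1,n+1):
        s=k/n;x,z=pin(th0+s*(th1-th0));f=f0+s*(f1-f0)
        P,Q=grasp(x,.06,z,f,.785);w.append((P,Q,1))
    return w
p,q=grasp(-.165,.06,.175,0,.785)
p,q=rows(0,way(0,.3,0,.3,12),p,q)
p,q=rows(0,way(.3,.72,.3,.3,16),p,q)
```

```text
off(chest) [-0.00116631  0.00029214  0.00106193] [-0.072  0.022  2.233 -0.556  0.121 -0.954]
[[0,-0.07,0,-0.11,-0,0.025,-0],[0,-0.07,0,-0.1,-0,0.025,-0],[0,-0.07,0,-0.11,-0,0.025,-0],[0,-0.08,-0,-0.11,-0,0.025,-0],[0,-0.07,-0,-0.1,0,0.025,-0],[0,-0.07,-0,-0.11,-0,0.025,-0],[0,-0.07,0,-0.11,-0,0.025,-0],[0,-0.07,0,-0.11,-0,0.025,-0],[0,-0.07,-0,-0.1,-0,0.025,-0],[0,-0.07,-0,-0.11,-0,0.025,-0],[0,-0.08,-0,-0.11,-0,0.025,-0],[0,-0.07,-0,-0.1,-0,0.025,0]]
end [ 0.5347 -0.0208  0.1982] [3.142 0.486 2.979] maxshift 0.11
[[0,-0.1,-0,-0.1,-0,-0,-0],[0,-0.1,-0,-0.09,-0,-0,-0],[0,-0.1,-0,-0.1,-0,-0,-0],[0,-0.11,-0,-0.08,-0,-0,-0],[0,-0.11,-0,-0.09,-0,-0,-0],[0,-0.11,-0,-0.08,-0,-0,-0],[0,-0.12,-0,-0.08,-0,-0,-0],[0,-0.11,-0,-0.08,-0,-0,-0],[0,-0.12,-0,-0.08,-0,-0,-0],[0,-0.12,-0,-0.07,-0,-0,-0],[0,-0.12,-0,-0.06,-0,-0,-0],[0,-0.12,-0,-0.07,-0,-0,-0],[0,-0.13,-0,-0.06,-0,-0,-0],[0,-0.12,-0,-0.06,-0,-0,-0],[0,-0.13,-0,-0.05,-0,-0,-0],[0,-0.13,-0,-0.05,-0,-0,-0]]
end [ 0.5877 -0.0295  0.2945] [3.142 0.486 2.979] maxshift 0.13
```

Emit:
move_arm([
  [0, 0, 0, 0, 0, 0, 0],
  [0, 0, 0, 0, 0, 0, 0],
  [0, 0, 0, 0, 0, 0, 0],
  [0, 0, 0, 0, 0, 0, 0],
])

```text
time_s: 5.15
ee_pos: [0.5382, -0.0198, 0.1228]
eef_rot: [3.14, 0.787, 2.98]
force: [2.5, 14.3, -2.2]
grip_width: 0.0127
grip_force: 40.0
```

Emit:
move_arm([
  [0, 0, 0.02, 0, 0, 0, 0],
  [0, -0.07, 0, -0.11, 0, 0.025, 0],
  [0, -0.07, 0, -0.1, 0, 0.025, 0],
  [0, -0.07, 0, -0.11, 0, 0.025, 0],
  [0, -0.08, 0, -0.11, 0, 0.025, 0],
  [0, -0.07, 0, -0.1, 0, 0.025, 0],
  [0, -0.07, 0, -0.11, 0, 0.025, 0],
  [0, 0, 0, 0, 0, 0, 0],
])

```text
time_s: 5.95
ee_pos: [0.5335, -0.0188, 0.1618]
eef_rot: [3.141, 0.636, 2.979]
force: [0.2, 6.7, -1.7]
grip_width: 0.0128
grip_force: 40.0
```

Run:
```python
from h import *
o=ctrl.get_obs();print(o["qpos"].round(3),o["ee_pos"].round(4),o["eef_rot"].round(3),o["force"])
print(grasp(.1-.265*np.cos(.15),.06,.175+.265*np.sin(.15),.15,.785)[0])
```

```text
[-0.076 -0.04   2.1   -0.116  0.45  -1.396] [ 0.5335 -0.0188  0.1618] [3.141 0.636 2.979] [ 0.22082065  6.73284915 -1.70071298]
[ 0.53387785 -0.02069201  0.15976288]
```

Emit:
move_arm([
  [0, -0.07, 0.01, -0.11, 0, 0.025, 0],
  [0, -0.07, 0, -0.11, 0, 0.025, 0],
  [0, -0.07, 0, -0.1, 0, 0.025, 0],
  [0, -0.07, 0, -0.11, 0, 0.025, 0],
  [0, -0.08, 0, -0.11, 0, 0.025, 0],
  [0, -0.07, 0, -0.1, 0, 0.025, 0],
  [0, -0.1, 0, -0.1, 0, 0, 0],
  [0, -0.1, 0, -0.09, 0, 0, 0],
  [0, -0.1, 0, -0.1, 0, 0, 0],
  [0, -0.11, 0, -0.08, 0, 0, 0],
  [0, -0.11, 0, -0.09, 0, 0, 0],
  [0, -0.11, 0, -0.08, 0, 0, 0],
  [0, -0.12, 0, -0.08, 0, 0, 0],
  [0, -0.11, 0, -0.08, 0, 0, 0],
  [0, 0, 0, 0, 0, 0, 0],
])

```text
time_s: 7.45
ee_pos: [0.5557, -0.0227, 0.2513]
eef_rot: [-3.142, 0.487, 2.979]
force: [-0.8, -1.3, -1.7]
grip_width: 0.0131
grip_force: 40.0
```

Run:
```python
from h import *
o=ctrl.get_obs();print(o["qpos"].round(3),o["ee_pos"].round(4),o["eef_rot"].round(3),o["force"])
print(grasp(.1-.265*np.cos(.51),.06,.175+.265*np.sin(.51),.3,.785)[0])
p=look("side");q=look("scene");cv2.imwrite("pics/c2.png",cv2.resize(np.hstack([p["color"][20:300,130:430],q["color"][100:380,130:430]]),(800,373)))
```

```text
[-0.088 -0.026  1.808 -0.046  0.874 -1.476] [ 0.5557 -0.0227  0.2513] [-3.142  0.487  2.979] [-0.82200575 -1.326071   -1.6537597 ]
[ 0.55607298 -0.02433764  0.24935175]
```

View pics/c2.png

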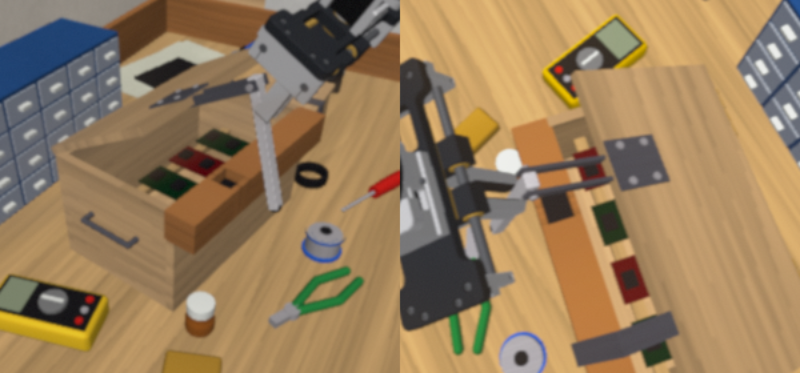

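The lid is up around 0.5 rad, with the rod's foot still in front of the rail (side crop: foot near (275,208), hole at (228,182)). Continuing.

Emit:
move_arm([
  [0, -0.12, 0, -0.08, 0, 0, 0],
  [0, -0.12, 0, -0.07, 0, 0, 0],
  [0, -0.12, 0, -0.06, 0, 0, 0],
  [0, -0.12, 0, -0.07, 0, 0, 0],
  [0, -0.13, 0, -0.06, 0, 0, 0],
  [0, -0.12, 0, -0.06, 0, 0, 0],
  [0, -0.13, 0, -0.05, 0, 0, 0],
  [0, -0.13, 0, -0.05, 0, 0, 0],
  [0, 0, 0, 0, 0, 0, 0],
])

```text
time_s: 8.45
ee_pos: [0.5876, -0.0282, 0.2966]
eef_rot: [-3.141, 0.487, 2.979]
force: [-1.7, -7.0, -1.3]
grip_width: 0.013
grip_force: 40.0
```

Run:
```python
from h import *
o=ctrl.get_obs();print(o["qpos"].round(3),o["ee_pos"].round(4),o["eef_rot"].round(3),o["force"])
pin=lambda th:(.1-.265*np.cos(th),.175+.265*np.sin(th))
def way(th0,th1,f0,f1,n):
    w=[]
    for k in range(1,n+1):
        s=k/n;x,z=pin(th0+s*(th1-th0));f=f0+s*(f1-f0)
        P,Q=grasp(x,.06,z,f,.785);w.append((P,Q,1))
    return w
x,z=pin(.72);p,q=grasp(x,.06,z,.3,.785);print("ideal",p)
p,q=rows(0,way(.72,.72,.3,.052,12),p,q)
w=[]
for th in np.linspace(.71,.56,18):
    x,z=pin(th);f=np.arcsin((x+.1075)/.16);P,Q=grasp(x,.06,z,f,.785);w.append((P,Q,1));print(round(th,3),round(f,3),"footz",round(z-.16*np.cos(f),4))
rows(0,w,p,q)
```

```text
[-0.094  0.022  1.655 -0.039  0.978 -1.488] [ 0.5876 -0.0282  0.2966] [-3.141  0.487  2.979] [-1.6608561  -7.02118725 -1.25013106]
ideal [ 0.58769799 -0.02953217  0.29472171]
[[0,-0.02,0,0.01,-0,-0.021,-0],[0,-0.02,0,0.01,0,-0.02,0],[0,-0.02,0,0.01,-0,-0.021,-0],[0,-0.02,0,0.02,-0,-0.021,-0],[0,-0.02,-0,0.01,0,-0.02,-0],[0,-0.02,0,0.01,0,-0.021,-0],[0,-0.02,0,0.01,-0,-0.021,-0],[0,-0.02,0,0.01,-0,-0.02,0],[0,-0.02,0,0.01,0,-0.021,-0],[0,-0.02,-0,0.01,-0,-0.021,-0],[0,-0.02,0,0.02,0,-0.02,0],[0,-0.02,0,0.01,0,-0.021,-0]]
end [ 0.6014 -0.0318  0.2957] [3.142 0.734 2.979] maxshift 0.02
0.71 0.041 footz 0.1879
0.701 0.031 footz 0.186
0.692 0.022 footz 0.1842
0.684 0.013 footz 0.1824
0.675 0.004 footz 0.1805
0.666 -0.006 footz 0.1787
0.657 -0.015 footz 0.1769
0.648 -0.023 footz 0.175
0.639 -0.032 footz 0.1732
0.631 -0.041 footz 0.1714
0.622 -0.049 footz 0.1696
0.613 -0.058 footz 0.1677
0.604 -0.066 footz 0.1659
0.595 -0.075 footz 0.164
0.586 -0.083 footz 0.1622
0.578 -0.091 footz 0.1604
0.569 -0.099 footz 0.1585
0.56 -0.107 footz 0.1567
[[0,0.05,-0,0.01,-0,-0.011,-0],[0,0.03,-0,0.01,-0,-0.01,-0],[0,0.04,-0,0.01,0,-0.009,-0],[0,0.04,-0,0.01,-0,-0.009,0],[0,0.04,-0,0.01,-0,-0.009,0],[0,0.03,-0,0.01,0,-0.01,0],[0,0.04,-0,0.01,0,-0.009,0],[0,0.04,0,0.01,0,-0.008,-0],[0,0.04,0,0.02,0,-0.009,-0],[0,0.04,-0,0.01,-0,-0.009,-0],[0,0.04,0,0.01,-0,-0.008,-0],[0,0.03,-0,0.01,0,-0.009,0],[0,0.04,-0,0.01,-0,-0.008,-0],[0,0.04,-0,0.01,-0,-0.009,-0],[0,0.04,-0,0.01,-0,-0.008,0],[0,0.04,-0,0.01,-0,-0.008,-0],[0,0.04,-0,0.01,-0,-0.008,-0],[0,0.04,-0,0.01,-0,-0.008,0]]
end [ 0.5844 -0.029   0.2638] [3.142 0.893 2.979] maxshift 0.05
```

Emit:
move_arm([
  [0, -0.02, -0.01, 0.01, 0, -0.021, 0],
  [0, -0.02, -0.01, 0.01, 0, -0.02, 0],
  [0, -0.02, 0, 0.01, 0, -0.021, 0],
  [0, -0.02, 0, 0.02, 0, -0.021, 0],
  [0, -0.02, 0, 0.01, 0, -0.02, 0],
  [0, -0.02, 0, 0.01, 0, -0.021, 0],
  [0, -0.02, 0, 0.01, 0, -0.021, 0],
  [0, -0.02, 0, 0.01, 0, -0.02, 0],
  [0, -0.02, 0, 0.01, 0, -0.021, 0],
  [0, -0.02, 0, 0.01, 0, -0.021, 0],
  [0, -0.02, 0, 0.02, 0, -0.02, 0],
  [0, -0.02, 0, 0.01, 0, -0.021, 0],
  [0, 0, 0, 0, 0, 0, 0],
])

```text
time_s: 9.75
ee_pos: [0.6002, -0.0306, 0.2963]
eef_rot: [3.141, 0.735, 2.979]
force: [-0.3, 5.4, -1.7]
grip_width: 0.0128
grip_force: 40.0
```

Run:
```python
from h import *
o=ctrl.get_obs();print(o["qpos"].round(3),o["ee_pos"].round(4),o["eef_rot"].round(3),o["force"])
p=look("side");q=look("scene")
a=cv2.resize(p["color"][80:230,250:350],(400,600),interpolation=cv2.INTER_CUBIC);b=cv2.resize(q["color"][180:330,190:290],(400,600),interpolation=cv2.INTER_CUBIC)
cv2.imwrite("pics/c3.png",np.hstack([a,b]))
for n,X in dict(hole=(-.1075,.06,.17),foot=(-.1075,.06,.19)).items():
  print(n,proj(p,cw(X)),((proj(p,cw(X))-[250,80])*4).round(),((proj(q,cw(X))-[190,180])*4).round()+[400,0])
for P in(p,q):
  for r in ctrl.cut_out("prop",P)[:1]:
    y,x=np.nonzero(r["mask"]);print(r["conf"],x.min(),x.max(),y.min(),y.max(), x[y>y.max()-3].mean())
```

```text
[-0.087 -0.063  1.836 -0.084  0.637 -1.448] [ 0.6002 -0.0306  0.2963] [3.141 0.735 2.979] [-0.3224555   5.43503186 -1.65903601]
hole [301.84557582 153.40000461] [207. 294.] [633. 298.]
foot [302.78290943 143.41664901] [211. 254.] [632. 286.]
0.77 297 312 39 144 301.6923076923077
0.61 244 260 209 254 248.375
```

View pics/c3.png

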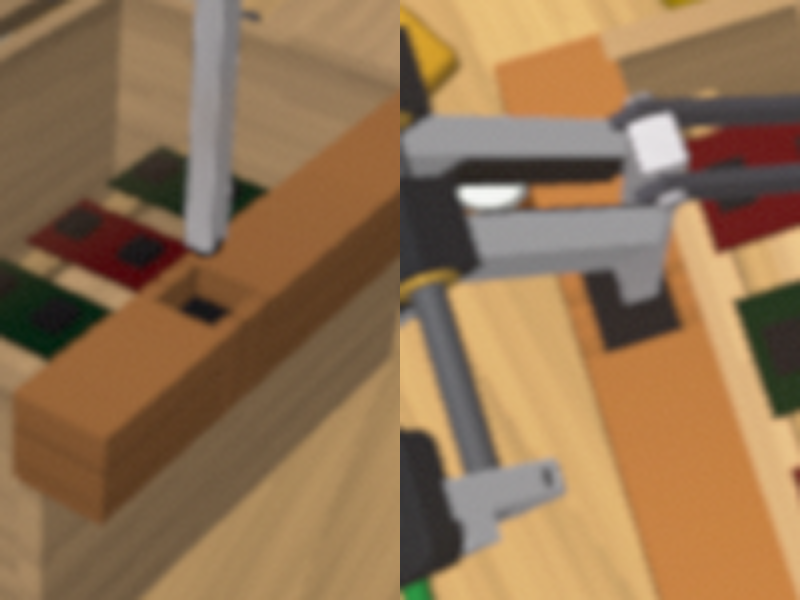

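The foot hovers just above the hole (side crop: foot at (205,250), hole mouth at (207,294); in the scene crop the foot is over the hole), about 2–3 mm too far back, which is inside the fit. Lowering.

Emit:
move_arm([
  [0, 0.05, 0.01, 0.01, 0, 0, 0],
  [0, 0.03, 0, 0.01, 0, -0.01, 0],
  [0, 0.04, 0, 0.01, 0, -0.009, 0],
  [0, 0.04, 0, 0.01, 0, -0.009, 0],
  [0, 0.04, 0, 0.01, 0, -0.009, 0],
  [0, 0.03, 0, 0.01, 0, -0.01, 0],
  [0, 0.04, 0, 0.01, 0, -0.009, 0],
  [0, 0.04, 0, 0.01, 0, -0.008, 0],
  [0, 0.04, 0, 0.02, 0, -0.009, 0],
  [0, 0.04, 0, 0.01, 0, -0.009, 0],
  [0, 0.04, 0, 0.01, 0, -0.008, 0],
  [0, 0.03, 0, 0.01, 0, -0.009, 0],
  [0, 0.04, 0, 0.01, 0, -0.008, 0],
  [0, 0.04, 0, 0.01, 0, -0.009, 0],
  [0, 0, 0, 0, 0, 0, 0],
])

```text
time_s: 11.45
ee_pos: [0.5865, -0.028, 0.2717]
eef_rot: [3.141, 0.85, 2.979]
force: [-0.7, -0.5, -1.9]
grip_width: 0.0127
grip_force: 40.0
```

Run:
```python
from h import *
o=ctrl.get_obs();print(o["qpos"].round(3),o["ee_pos"].round(4),o["eef_rot"].round(3),o["force"],o["moment"])
p=look("side");q=look("scene")
a=cv2.resize(p["color"][80:230,250:350],(400,600),interpolation=cv2.INTER_CUBIC);b=cv2.resize(q["color"][180:330,190:290],(400,600),interpolation=cv2.INTER_CUBIC)
cv2.imwrite("pics/c4.png",np.hstack([a,b]))
```

```text
[-0.079 -0.11   1.994 -0.157  0.414 -1.372] [ 0.5865 -0.028   0.2717] [3.141 0.85  2.979] [-0.7080627  -0.50148242 -1.85376423] [0.20203275 0.6527969  0.05431536]
```

View pics/c4.png

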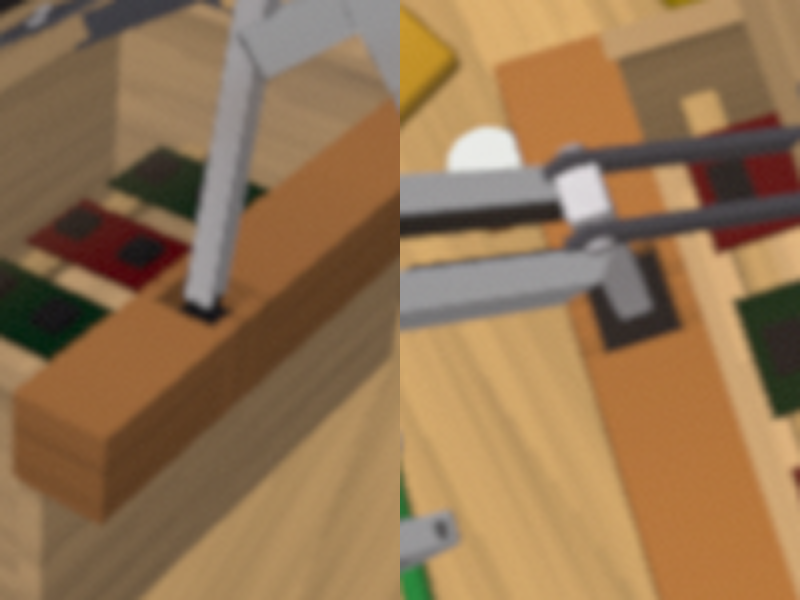

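The foot is inside the hole mouth, near its centre, in both views. Lower on until the floor takes the load.

Emit:
move_arm([
  [0, 0.04, 0, 0.01, 0, -0.008, 0],
  [0, 0.04, 0, 0.01, 0, -0.008, 0],
  [0, 0.04, 0, 0.01, 0, -0.008, 0],
  [0, 0.04, 0, 0.01, 0, -0.008, 0],
  [0, 0, 0, 0, 0, 0, 0],
])

```text
time_s: 12.05
ee_pos: [0.5828, -0.0274, 0.2643]
eef_rot: [3.141, 0.882, 2.979]
force: [-0.3, 1.1, -1.9]
grip_width: 0.013
grip_force: 40.0
```

Emit:
move_arm([
  [0, 0.04, 0, 0.01, 0, -0.008, 0],
  [0, 0.02, 0, 0.005, 0, -0.004, 0],
  [0, 0, 0, 0, 0, 0, 0],
])

```text
time_s: 12.35
ee_pos: [0.5819, -0.0273, 0.2621]
eef_rot: [3.141, 0.895, 2.979]
force: [1.9, 3.5, -1.9]
grip_width: 0.0129
grip_force: 40.0
```

Emit:
move_arm([
  [0, 0.02, 0, 0.005, 0, -0.004, 0],
  [0, 0.02, 0, 0.005, 0, -0.004, 0],
  [0, 0, 0, 0, 0, 0, 0],
])

```text
time_s: 12.65
ee_pos: [0.5818, -0.0272, 0.2618]
eef_rot: [3.141, 0.906, 2.979]
force: [5.9, 0.6, 4.9]
grip_width: 0.0126
grip_force: 40.0
```

Emit:
move_arm([
  [0.2, 0, 0, 0, 0, 0, 0],
  [0.4, 0, 0, 0, 0, 0, 0],
  [0.6, 0, 0, 0, 0, 0, 0],
  [0.6, 0, 0, 0, 0, 0, 0],
  [0.6, 0, 0, 0, 0, 0, 0],
  [0.6, 0, 0, 0, 0, 0, 0],
  [0.6, 0, 0, 0, 0, 0, 0],
  [0.6, 0, 0, 0, 0, 0, 0],
])

```text
time_s: 13.45
ee_pos: [0.581, -0.0271, 0.2602]
eef_rot: [3.141, 0.902, 2.979]
force: [0.5, -0.5, 0.4]
grip_width: 0.0562
grip_force: 0.0
```

Run:
```python
from h import *
o=ctrl.get_obs();print(o["qpos"].round(3),o["grip_width"],o["ee_pos"].round(4),o["force"])
p=look("side");q=look("scene")
a=cv2.resize(p["color"][20:220,180:380],(400,400),interpolation=cv2.INTER_CUBIC);b=cv2.resize(q["color"][150:350,150:350],(400,400),interpolation=cv2.INTER_CUBIC)
cv2.imwrite("pics/c5.png",np.hstack([a,b]))
```

```text
[-0.075 -0.122  2.061 -0.227  0.309 -1.3  ] 0.056247683070061935 [ 0.581  -0.0271  0.2602] [ 0.50900316 -0.54669515  0.42770317]
```

View pics/c5.png

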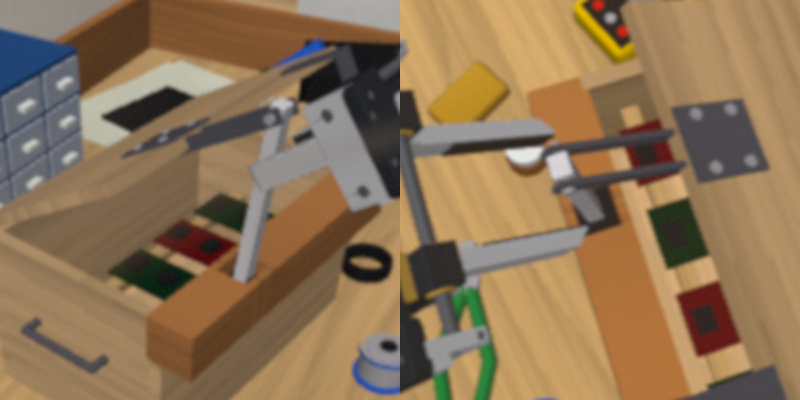

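The rod stands in the hole with the lid propped on it, and the fingers are open clear of it on both sides. Withdrawing straight back.

Emit:
move_arm([
  [0.6, 0, 0, -0.15, 0, 0, 0],
  [0.6, 0, 0, -0.2, 0, 0, 0],
  [0.6, 0, 0, -0.25, 0, 0, 0],
  [0.6, 0, 0, -0.25, 0, 0, 0],
  [0.6, 0, 0, -0.25, 0, 0, 0],
  [0.6, 0, 0, -0.25, 0, 0, 0],
  [0.6, 0, 0, -0.25, 0, 0, 0],
  [0.6, 0, 0, -0.25, 0, 0, 0],
  [0.6, 0, 0, -0.2, 0, 0, 0],
  [0.6, 0, 0, -0.1, 0, 0, 0],
  [0.6, 0, 0, 0, 0, 0, 0],
  [0.6, 0, 0, 0, 0, 0, 0],
])

```text
time_s: 14.75
ee_pos: [0.4978, -0.0135, 0.3267]
eef_rot: [3.141, 0.902, 2.979]
force: [-0.3, 1.1, -0.2]
grip_width: 0.0565
grip_force: 0.0
```

Run:
```python
from h import *
from scipy.optimize import least_squares
p=look("side");q=look("scene");o=ctrl.get_obs();print(o["ee_pos"],o["joint_vel"].round(3))
a=cv2.resize(p["color"][20:220,180:380],(400,400),interpolation=cv2.INTER_CUBIC);b=cv2.resize(q["color"][150:350,150:350],(400,400),interpolation=cv2.INTER_CUBIC)
for th in (.48,.55,.62):
  X=cw((.1-.265*np.cos(th),.06,.175+.265*np.sin(th)));print(th,((proj(p,X)-[180,20])*2).round(),((proj(q,X)-150)*2+[400,0]).round())
cv2.imwrite("pics/c6.png",np.hstack([a,b]))
```

```text
[ 0.49785301 -0.01356245  0.3263289 ] [-0.001  0.002 -0.001 -0.001  0.002  0.   ]
0.48 [290. 136.] [550. 181.]
0.55 [281. 111.] [564. 169.]
0.62 [271.  86.] [581. 156.]
```

View pics/c6.png

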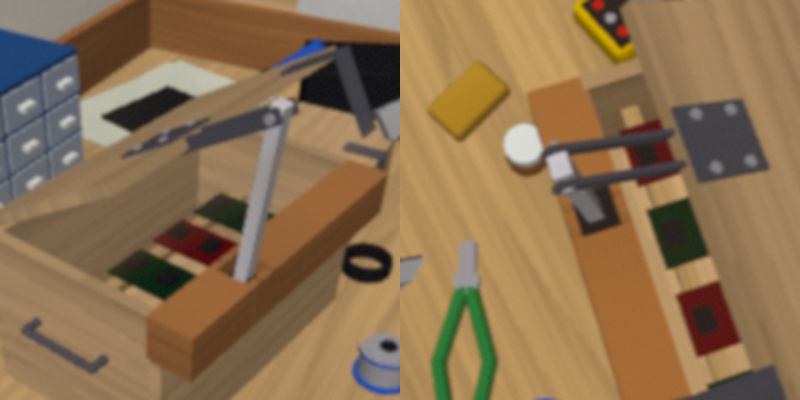

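The rod stands free in the hole. Its pin is at about (280,112), which matches a lid angle of 0.55, and the gripper is clear.

```bash
python3 -c "
from station import ctrl
print(ctrl.hand_in())"
```

```text
the job is handed in; nothing more can be done
None
```

The lid is propped at about 0.55 rad on the rod standing in the holding hole, the gripper has let go and backed clear, and I handed the job in at about 15 s; no verdict was returned.

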